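# Find and seat the rocking chutney pot lid

### The job

One of the four lidded steel chutney pots in the tray has its lid sitting on its lugs instead of in its notches. Press down on the lids near the edge, off the ends of their handles, until you find the one that rocks, then push an end of its handle sideways with your fingertips to turn that lid until it drops down flush like the others. Do not lift any lid or push one off its pot, and leave the other things on the counter where they are.

Things in the scene. Friction and masses are not known exactly. Their poses are not given: they have to be found in the camera images.
- lid_1_top (a point): Top-face centre of one of four identical steel lids (z up, x along its bar handle). 108 mm across, 0.35 kg, flat plate 5 mm thick, skirt 14 mm down outside the pot. Handle across the centre: 56 mm long (x), 10 mm wide (y), its top 23 mm above the top face, a 9 mm foot under each end: pushing an end sideways turns an unseated lid with 1 to 3 N. All handles point nearly the same way at the start.
- lid_2_top (a point): Top-face centre of one of four identical steel lids (z up, x along its bar handle). Hidden under each plate are two lugs, 24 mm wide, 4 mm deep, 42 mm from the centre along +y and -y. They drop into notches in the pot's rim, one every quarter turn, with about 4 degrees of play. A seated lid lies on the rim, its top face 99 mm above the counter; it neither turns nor tips.
- lid_3_top (a point): Top-face centre of one of four identical steel lids (z up, x along its bar handle). The unseated lid (any of the four places) has its lugs on the rim between notches: level, but 4 mm high. A press of 2 N or more on the plate beyond either end of the handle (45 mm from the centre) tips that side down 3 to 4 mm (0.08 rad); pressed over the lugs it does not tip. Let go, it falls back level.
- lid_4_top (a point): Top-face centre of one of four identical steel lids (z up, x along its bar handle). Turned about its axis, either way, by between 25 and 65 degrees, the unseated lid drops 4 mm under its own weight and is seated, and resists further turning; pushed on hard after the drop it could be wrenched out. Turning may tip it a little on the way.
- tray: Fixed sheet-steel carrier tray, 256 mm square with a 22 mm high rim; origin under its centre on the counter. The four pots (100 mm across, rim 94 mm above the counter) stand fixed in it in a square at 65 mm either way from its centre along its x and y axes, one lid on each.
- plate: Blue melamine plate, 210 mm across and 22 mm high, beside the tray; origin at its underside centre. Not part of the job.
- belan: Wooden belan (rolling pin) lying on the counter, 320 mm long along its x, 42 mm thick; origin under its middle. Not part of the job.
- chimta: Steel chimta (flat roti tongs) lying on the counter, 220 mm long along its x, about 40 mm wide, 14 mm high; origin at its underside. Not part of the job.
- brush_holder: Empty dark silicone basting brush holder standing upright, 80 mm across, 120 mm tall; origin at its underside centre. Not part of the job.
Not all that is in view belongs to the job. Leave any purple look-alike of the part that bears lid_3_top alone.

How it is judged:
By the outcome, as a careful person would: the job done as asked, in the order asked, and still so for the second after the job is handed in, with the robot touching nothing.
It also fails if it takes over 61 s, if anything falls off the work surface, if the arm or the gripper's body presses on something with over 40 N, if the wrist force passes 120 N, or if a joint passes its speed limit or range.

### The arm

A 6-joint arm with a two-finger parallel gripper is mounted at the origin on the work surface. World frame = base frame: x ahead of the robot, y to its left, z up, the work surface at z = 0. Lengths are in mm, angles in rad, forces in N, time in s.
With the tool pointing down it reaches from about 275 to 725 mm from the base axis. Payload 15.9 kg.
Tool frame: the origin (TCP) lies midway between the tips of the shut fingers; the grasp point (between the pads) lies 19 mm behind it; z points along the fingers, y is the direction in which the jaws open and shut (so a half turn about z gives the same grasp; the last joint's range is limited). The gripper opens to 85 mm and grips with 20 to 120 N. Pads are 22 mm wide; open, the fingers measure 114 mm over their backs; the gripper's body (76 mm by 85 mm) begins 54 mm behind the grasp point. The pads swing forward as they close: fully open they stand 13 mm farther back than shut.
Start: joints at [1.253, 0.213, -0.034, 1.323, 0, 1.571], TCP at [156.232, 474.949, 231.306] pointing down, gripper open.
Joint ranges: [-2.98, 2.98], [-0.74, 1.72], [-1.14, 1.35], [-2.1, 2.04], [-1.57, 1.44], [-3.14, 3.14]. Speed limits (rad/s): [1.89, 1.89, 2.39, 2.57, 3.14, 3.14].

### API

Orientations are given as a rotation vector (axis times angle).
In Python, from plant import bot gives the robot as it stands. The module is installed in compiled form; this text tells all that it offers. Calls block until the motion is done:
- bot.reach(position, orientation): joint-space move of the TCP to a pose.
- bot.line_to(position, rot=None, velocity=150): straight line of the TCP; rot=None keeps the orientation; velocity is the mean speed in mm/s.
- bot.move_joints(angles): joint-space move.
- bot.gripper_to(opening): finger opening in mm; the grip force is fixed at half the most; returns when the fingers have stopped.
- bot.dwell(seconds).
- bot.inverse_kinematics(position, orientation): joint angles nearest the present ones, or None.
- bot.capture(name): name is "scene" or "top"; returns a dict with "pixels" (420x560x3 uint8, red, green, blue), "K" (3x3 intrinsics, pixels), "dist" ([k1, k2, p1, p2, k3] as OpenCV has them; the pictures are not rectified), "R" (3x3) and "t" (3): a world point X has camera coordinates R X + t. Camera axes: x right, y down, z forward; pixel columns grow to the right and rows downward; lengths in mm; the calibration is good to about 2 mm. A picture is of the moment at which its call begins. There is no depth.
A pose or a line that the arm cannot do raises bot.Unreachable and nothing moves.
- bot.finish_job(): hands the job in, once; it reports no verdict.
Readings, each from a call of its own:
- bot.current_clock(): time.
- bot.current_joint_pos(): joint angles.
- bot.current_joint_velocities(): joint speeds.
- bot.current_tau(): joint torques, N m.
- bot.current_tcp_pos(): TCP position.
- bot.current_tcp_rot(): TCP orientation.
- bot.current_contact_force(): force on the tool from outside, world axes, zero at the start.
- bot.current_moment(): the same for the moment, N m.
- bot.current_width(): finger opening in mm.
Only numpy, scipy, OpenCV 4.12 (cv2) and the standard library are available. Lean on these libraries where they do the work, as an engineer would, in place of code of your own. Each camera call takes 0.05 s, during which the arm holds its last target. There are 200 camera calls.

## Working session

There is one attempt and no reset: what is moved stays moved. The work goes in short steps, each a Python script; the robot and the scene stay as the last script left them, time stands still between calls to the robot, and variables do not carry over. Pictures are saved under pics/ and viewed, about 8 in all and at most 12, crops included, and the job is handed in when it is done.

```bash
mkdir -p pics
python3 - <<'E'
from plant import bot
import cv2
for n in("scene","top"):
    c=bot.capture(n); cv2.imwrite(f"pics/{n}0.png",c["pixels"][:,:,::-1])
    print(n,c["K"],c["dist"],c["R"],c["t"])
print(bot.current_clock(),bot.current_tcp_rot(),bot.current_contact_force())
E
```

```text
scene [[426.58572937   0.         275.36306631]
 [  0.         426.58572937 213.43347688]
 [  0.           0.           1.        ]] [-0.09874518  0.          0.          0.          0.        ] [[ 0.44055675  0.89772312  0.00171657]
 [ 0.62617592 -0.30592393 -0.71715707]
 [-0.64328335  0.31702326 -0.69690945]] [-276.24562626 -286.49648943 1298.51821669]
top [[435.60722448   0.         281.76170484]
 [  0.         435.60722448 208.32780575]
 [  0.           0.           1.        ]] [0.01189265 0.         0.         0.         0.        ] [[-0.00948758 -0.99985166  0.01437481]
 [-0.99471624  0.00796732 -0.10235298]
 [ 0.10222327 -0.01526994 -0.99464427]] [ 20.46603007 557.7227204  978.35622519]
0.1 [-4.97059410e-01 -3.10185617e+00  1.52794532e-03] [ 0.34539797 -0.2595145   0.27257031]
```

View pics/top0.png

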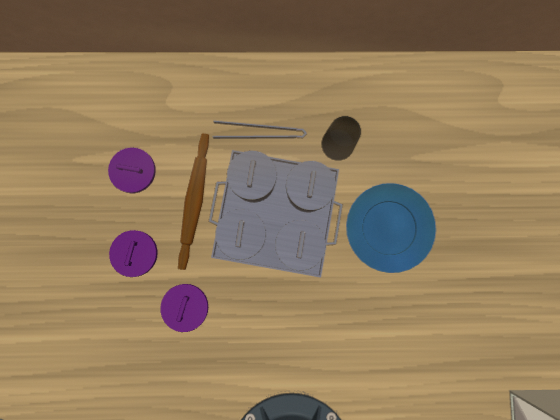

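View pics/scene0.png

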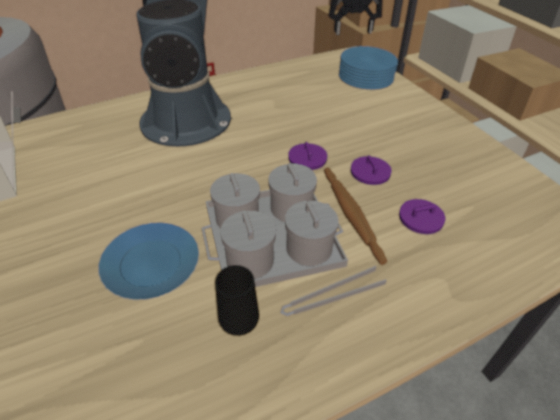

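The top view shows four grey lids on the tray, with handles near (251,173), (311,184), (240,234) and (300,244). The tray corners are near (232,152), (339,169), (321,275) and (213,257). Next I'll fit the tray pose from those and overlay the model.

```bash
cat > h.py <<'E'
import numpy as np,cv2
from plant import bot
from scipy.optimize import least_squares
def proj(c,P):
    return cv2.projectPoints(np.float64(P).reshape(-1,3),cv2.Rodrigues(c["R"])[0],c["t"],c["K"],c["dist"])[0].reshape(-1,2)
def unproj(c,uv,z):
    n=cv2.undistortPoints(np.float64(uv).reshape(-1,1,2),c["K"],c["dist"]).reshape(-1,2)
    d=np.c_[n,np.ones(len(n))]@c["R"]; o=-c["R"].T@c["t"]
    return o+d*((z-o[2])/d[:,2])[:,None]
E
python3 - <<'E'
from h import *
c=bot.capture("top")
cor=unproj(c,[(232,152),(339,169),(321,275),(213,257)],22)
print(cor.round(1),np.linalg.norm(np.diff(cor[[0,1,2,3,0]],axis=0),axis=1))
ctr=cor.mean(0)[:2]; ex=(cor[0]-cor[3]+cor[1]-cor[2])[:2]; yaw=np.arctan2(ex[1],ex[0]); print(ctr,yaw)
R=np.array([[np.cos(yaw),-np.sin(yaw)],[np.sin(yaw),np.cos(yaw)]])
S=5;u0,v0=205,140
im=cv2.resize(c["pixels"][v0:v0+120+25,u0:u0+145][:,:,::-1],None,fx=4,fy=4,interpolation=cv2.INTER_CUBIC)
im=cv2.normalize(im,None,0,255,cv2.NORM_MINMAX)
raw=im.copy()
H=unproj(c,[(251,173),(311,184),(240,234),(300,244)],122); print(H.round(1))
a=np.linspace(0,2*np.pi,60)
for i,s in enumerate([(1,1),(1,-1),(-1,1),(-1,-1)]):
    p=ctr+R@(65*np.array(s)); print(i,p)
    q=proj(c,np.c_[p[0]+54*np.cos(a),p[1]+54*np.sin(a),a*0+99])
    cv2.polylines(im,[np.int32((q-[u0,v0]+.5)*4)],True,(0,0,255),1)
    q=proj(c,[[p[0],p[1],122]]); cv2.circle(im,tuple(np.int32((q[0]-[u0,v0]+.5)*4)),3,(0,255,0),-1)
cv2.imwrite("pics/ov1.png",im); cv2.imwrite("pics/raw1.png",raw)
E
```

```text
[[ 692.7  131.3   22. ]
 [ 650.4 -120.    22. ]
 [ 404.2  -73.    22. ]
 [ 447.6  174.3   22. ]] [254.86311676 250.69918994 251.06276245 248.85656477]
[548.73377317  28.13883043] -0.18111197551157007
[[623.7  81.2 122. ]
 [599.4 -45.1 122. ]
 [495.3 104.4 122. ]
 [473.4 -20.2 122. ]]
0 [624.37865941  80.36766523]
1 [600.96260798 -47.50605582]
2 [496.50493837 103.78371667]
3 [473.08888693 -24.09000438]
```

View pics/ov1.png

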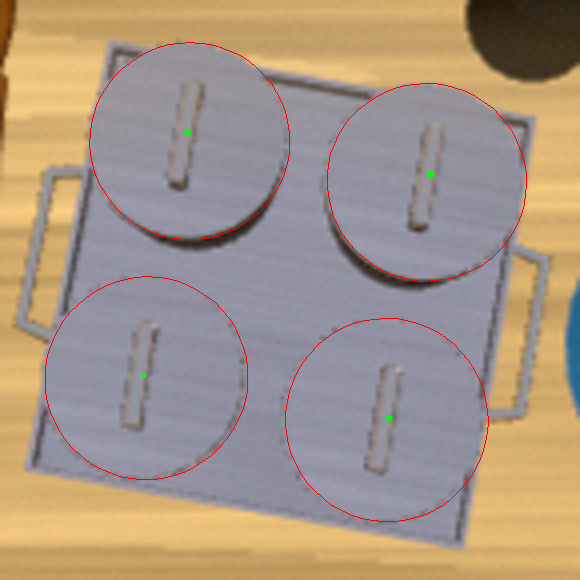

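The overlay fits well, with the handles about 1–2 mm to +y of the prediction, and all handle yaws near -0.175. I'll press each lid off the end of its handle.

```bash
cat >> h.py <<'E'
C=np.array([[194,83,178,184],[436,125,418,227],[149,324,131,426],[393,368,375,470]],float)
def lids(c):
    out=[]
    for q in C:
        e=unproj(c,q.reshape(2,2)/4+[204.5,139.5],122)[:,:2]; d=e[0]-e[1]
        out.append((*e.mean(0),np.arctan2(d[1],d[0]),np.linalg.norm(d)))
    return np.array(out)
def rot(psi):
    Rz=cv2.Rodrigues(np.array([0,0,psi]))[0]
    return cv2.Rodrigues(Rz@np.diag([1.,-1,-1]))[0].ravel()
E
cat > press.py <<'E'
from h import *
c=bot.capture("top"); L=lids(c); print(L.round(3)); np.save("L.npy",L)
bot.gripper_to(0)
yaw=L[:,2].mean(); r=rot(yaw+np.pi)
ex=np.array([np.cos(yaw),np.sin(yaw)])
for i,s in ((2,-1),(0,1),(1,1),(3,-1)):
    p=L[i,:2]+s*46*ex
    if i==2: bot.reach([*p,160],r)
    else: bot.line_to([*p,140],r,velocity=120)
    bot.line_to([*p,107],velocity=60); bot.dwell(.15)
    f0=np.array(bot.current_contact_force()); log=[]
    for z in np.arange(104.5,96,-.75):
        bot.line_to([*p,z],velocity=12); bot.dwell(.05)
        f=np.array(bot.current_contact_force())-f0
        log.append((z,round(float(bot.current_tcp_pos()[2]),1),*f.round(1).tolist()))
        if f[2]>9: break
    for l in log: print(i,l)
    touch=next((l[1] for l in log if l[4]>1.5),None)
    print("touch",touch,"end",log[-1][1],"t",bot.current_clock(),flush=True)
    bot.line_to([*p,140],velocity=100)
    if touch and touch-log[-1][1]>2: print("ROCKS",i); break
E
python3 press.py
```

```text
[[ 6.24091e+02  8.12260e+01 -1.57000e-01  5.46390e+01]
 [ 6.00506e+02 -4.57100e+01 -1.89000e-01  5.53070e+01]
 [ 4.96946e+02  1.05409e+02 -1.74000e-01  5.37360e+01]
 [ 4.72970e+02 -2.12400e+01 -1.89000e-01  5.37030e+01]]
2 (np.float64(104.5), 104.5, 0.1, 1.2, 0.6)
2 (np.float64(103.75), 103.7, 0.1, 0.9, 0.6)
2 (np.float64(103.0), 103.0, 0.4, -0.3, -0.6)
2 (np.float64(102.25), 102.2, -0.2, -0.1, 1.1)
2 (np.float64(101.5), 101.5, -0.2, -0.5, -0.3)
2 (np.float64(100.75), 100.7, 0.3, -0.0, 0.8)
2 (np.float64(100.0), 100.0, 0.1, -0.0, -0.2)
2 (np.float64(99.25), 99.2, 0.1, -0.5, 0.5)
2 (np.float64(98.5), 99.0, -3.7, -1.3, 10.0)
touch 99.0 end 99.0 t 6.6833
0 (np.float64(104.5), 104.5, -0.2, 1.1, -0.1)
0 (np.float64(103.75), 103.7, -0.5, 1.2, -0.8)
0 (np.float64(103.0), 103.0, -0.5, 0.2, -0.2)
0 (np.float64(102.25), 102.2, -0.3, 0.9, -0.1)
0 (np.float64(101.5), 101.5, 0.3, 0.9, 0.2)
0 (np.float64(100.75), 100.7, 0.6, 0.2, -0.1)
0 (np.float64(100.0), 100.0, 0.1, 0.5, 0.7)
0 (np.float64(99.25), 99.2, 0.1, 0.3, -0.4)
0 (np.float64(98.5), 99.1, -2.2, -0.4, 5.9)
0 (np.float64(97.75), 98.9, -3.9
[... 172 characters left out ...]
 0.7)
1 (np.float64(102.25), 102.3, 1.6, -0.6, 0.8)
1 (np.float64(101.5), 101.5, 0.4, -0.8, 1.0)
1 (np.float64(100.75), 100.7, 2.3, 0.3, 0.6)
1 (np.float64(100.0), 100.1, 1.3, -0.4, 2.2)
1 (np.float64(99.25), 99.8, -0.7, -0.0, 9.4)
touch 100.1 end 99.8 t 18.3583
3 (np.float64(104.5), 104.5, 0.5, 0.8, 0.2)
3 (np.float64(103.75), 103.7, -0.0, 0.2, -0.2)
3 (np.float64(103.0), 103.0, 0.3, 0.8, -0.6)
3 (np.float64(102.25), 102.2, -0.7, 0.9, 0.6)
3 (np.float64(101.5), 101.5, 0.2, -0.2, 0.2)
3 (np.float64(100.75), 100.7, -0.1, 0.2, 0.0)
3 (np.float64(100.0), 100.0, -0.1, 0.2, -0.3)
3 (np.float64(99.25), 99.2, -0.5, -0.0, -1.0)
3 (np.float64(98.5), 99.0, -4.4, 0.8, 10.9)
touch 99.0 end 99.0 t 24.575
```

Lid 1 (at about (600,-46)) touched near 103 mm with about 1 N and yielded to 99.8 mm. The other three stopped dead at 99.0 mm, so lid 1 is the one that rocks. I'll turn it with guarded pushes on the near end of its handle.

```bash
cat > turn.py <<'E'
from h import *
L=np.load("L.npy"); ctr=L[1,:2]; yaw=L[:,2].mean(); Z=112
def pose(th,x,y):
    a=yaw+th; R=np.array([[np.cos(a),-np.sin(a)],[np.sin(a),np.cos(a)]])
    return ctr+R@[x,y],R,rot(a+np.pi)
def go(th,x,y,z=Z,v=20):
    p,R,r=pose(th,x,y); bot.line_to([*p,z],r,velocity=v); return R
def force(R):
    f=[]
    for _ in range(4): bot.dwell(.01); f.append(bot.current_contact_force())
    f=np.mean(f,0)-f0; return np.array([*(R.T@f[:2]),f[2]])
f0=np.zeros(3)
c=bot.capture("scene"); cv2.imwrite("pics/pre.png",c["pixels"][:,:,::-1])
go(0,-26,27,145,120); go(0,-26,27,Z,60); bot.dwell(.2)
f0=np.mean([(bot.dwell(.01),bot.current_contact_force())[1] for _ in range(6)],0)
d=27
while d>12:
    R=go(0,-26,d); f=force(R)
    if f[1]>.9: break
    d-=.75
print("contact d",d,f.round(1),bot.current_clock()); th=0
if d>12:
    while th<np.radians(68) and bot.current_clock()<48:
        th+=np.radians(1.5); R=go(th,-26,d); f=force(R)
        print(round(np.degrees(th),1),f.round(1),round(bot.current_clock(),2))
        if f[1]>5: break
go(th,-26,d+6); go(th,-26,d+6,150,100)
for n in("scene","top"):
    c=bot.capture(n); cv2.imwrite(f"pics/{n}2.png",c["pixels"][:,:,::-1])
a=cv2.imread("pics/scene2.png")[150:300,190:360]; b=cv2.imread("pics/top2.png")[140:285,205:350]
cv2.imwrite("pics/post.png",np.hstack([cv2.resize(a,(400,353)),cv2.resize(b,(353,353))]))
print(bot.current_clock())
E
python3 turn.py
```

```text
contact d 15.0 [-0.4  1.4  0.2] 32.375
1.5 [-1.1  2.3  0.5] 32.66
3.0 [-1.   2.7  0.5] 32.94
4.5 [-0.5  2.7  0.6] 33.23
6.0 [-0.9  2.3  0.2] 33.51
7.5 [-0.5  2.5  0.6] 33.79
9.0 [-1.1  2.   0.1] 34.08
10.5 [-0.3  2.3  0.5] 34.36
12.0 [-0.3  2.2  0.7] 34.64
13.5 [-0.5  2.1  0.3] 34.92
15.0 [0.1 1.9 0.8] 35.21
16.5 [0.2 2.2 0.3] 35.49
18.0 [-0.1  1.6  0.3] 35.77
19.5 [0.1 1.4 0.5] 36.06
21.0 [0.4 1.2 0.2] 36.34
22.5 [ 0.3  1.3 -0.3] 36.62
24.0 [0.4 1.4 0.4] 36.91
25.5 [0.5 1.  0.2] 37.19
27.0 [ 0.8  1.3 -0. ] 37.48
28.5 [0.5 1.3 0.1] 37.76
30.0 [0.4 0.4 0.3] 38.04
31.5 [0.7 0.7 0.6] 38.33
33.0 [-0.  -0.2 -0.2] 38.61
34.5 [-0.1 -0.6 -0.3] 38.89
36.0 [ 0.1 -0.1  0.1] 39.17
37.5 [ 0.2  0.7 -0.5] 39.46
39.0 [-0.5  2.3  0.6] 39.74
40.5 [-1.5  2.6 -0.2] 40.02
42.0 [-0.8  1.   0.2] 40.31
43.5 [-0.3  1.6  0.3] 40.59
45.0 [-0.8  1.8 -0. ] 40.88
46.5 [-0.7  2.9  0.8] 41.16
48.0 [-1.8  3.1  0.9] 41.44
49.5 [-1.8  5.   1.2] 41.73
42.8083
```

View pics/post.png

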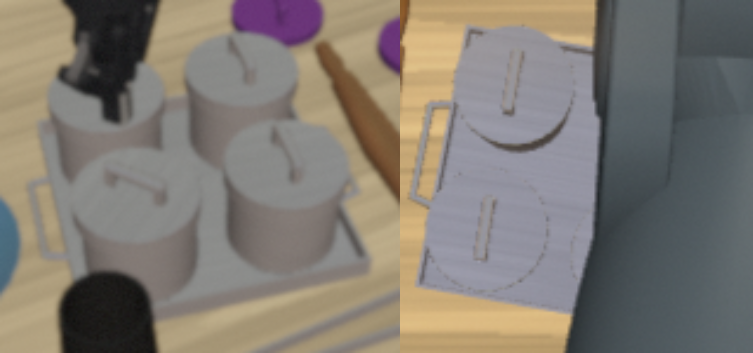

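The scene crop shows the lid turned by about 45–50° and looking level, with its handle at (108,170)–(160,195) in the crop. The push force fell away near 33° and then built up against a stop. I'll check that it is seated with one light press off the handle end.

Run:
```python
from h import *
L=np.load("L.npy"); ctr=L[1,:2]; a=L[:,2].mean()+np.radians(46)
p=ctr-46*np.array([np.cos(a),np.sin(a)])
bot.line_to([*p,145],rot(a+np.pi),velocity=100); bot.line_to([*p,106],velocity=80); bot.dwell(.15)
f0=np.array(bot.current_contact_force())
for z in np.arange(104,97,-.75):
    bot.line_to([*p,z],velocity=12)
    f=np.mean([(bot.dwell(.01),bot.current_contact_force())[1] for _ in range(4)],0)-f0
    print(round(z,2),round(float(bot.current_tcp_pos()[2]),1),f.round(1))
    if f[2]>4: break
bot.line_to([*p,170],velocity=100)
q=bot.current_joint_pos(); q=np.array(q); q[0]+=0.75; 
bot.move_joints(q.tolist())
print(bot.current_clock(),bot.current_tcp_pos())
for n in("scene","top"):
    c=bot.capture(n); cv2.imwrite(f"pics/{n}3.png",c["pixels"][:,:,::-1])
a=cv2.imread("pics/scene3.png")[150:300,190:360]; b=cv2.imread("pics/top3.png")[140:285,205:350]
cv2.imwrite("pics/post3.png",np.hstack([cv2.resize(a,(400,353)),cv2.resize(b,(353,353))]))
```

```text
104.0 104.0 [-0.3  1.7  0.3]
103.25 103.2 [-0.4  1.2 -0.3]
102.5 102.5 [-0.2  1.6  0.4]
101.75 101.7 [-0.2  1.2 -0.1]
101.0 101.0 [-0.4  1.3  0.1]
100.25 100.2 [-0.3  1.2 -0.2]
99.5 99.5 [-0.3  1.5  0.4]
98.75 99.0 [-2.   1.6  5.3]
48.75 [461.8986696  329.73375858 169.31557772]
```

View pics/post3.png

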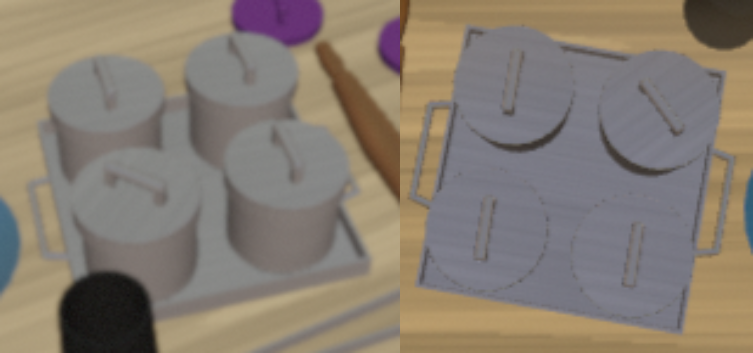

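The lid now stops dead at 99.0 mm like the others. The views show it centred and turned by about 45°, with the other lids unmoved and the robot clear. Handing in.

```bash
python3 -c "
from plant import bot
bot.finish_job(); print(bot.current_clock())"
```

```text
the job is handed in; nothing more can be done
the job is handed in; nothing more can be done
```

The loose lid is now seated, and I handed the job in at about 49 s of the 61 s allowed. No verdict was reported.

- **Finding it:** I pressed all four lids off the ends of their handles. Three stopped dead at 99.0 mm. The far-right one, at about (600, -46) mm, touched lightly near 103 mm and gave way to 99.8 mm. Its yielding force was only about 1 N, close to the sensor noise. The low turning force later confirmed it was the loose one.
- **Turning it:** I pushed the near end of its handle sideways with the shut fingers, through about 45–50°, with a 1–3 N push for most of the way. The force fell to nearly zero around 33°. It then built up to 5 N against a stop, where I quit pushing.
- **Last checks:** A light press beyond the handle end met nothing until 99.0 mm and then held firm, so the lid is flush and no longer rocks. In the last pictures (tray area only) it was centred on its pot, the other lids had not moved, and the arm was clear. No check failed. I did not compare the positions of the plate, belan and chimta in the final pictures.

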